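# Release the filter slide of a fume unit with a pin tool

### The arm

A 6-joint arm with a two-finger parallel gripper is mounted at the origin on the work surface. World frame = base frame: x ahead of the robot, y to its left, z up, the work surface at z = 0. Lengths are in m, angles in rad, forces in N, time in s.
With the tool pointing down it reaches from about 0.3 to 0.75 m from the base axis. Payload 8.5 kg.
Tool frame: the origin (TCP) lies midway between the tips of the shut fingers; the grasp point (between the pads) lies 19 mm behind it (robot.grip_point_offset is the distance from the TCP to the grasp point, in m); z points along the fingers, y is the line along which they close (so a half turn about z gives the same grasp; the last joint's range is limited). The gripper opens to 85 mm and grips with 20 to 120 N. Pads are 22 mm wide; open, the fingers measure 114 mm over their backs; the gripper's body (76 mm by 85 mm) begins 54 mm behind the grasp point. The pads swing forward as they close: fully open they stand 13 mm farther back than shut.
Start: joints at [-1.353, 0.381, 1.297, -0, 1.464, -0.215], TCP at [0.231, -0.499, 0.231] pointing down, gripper open.
Joint ranges: [-3.11, 3.11], [-0.89, 2.33], [0.22, 2.48], [-1.42, 4.56], [0.17, 2.85], [-2.88, 2.88]. Speed limits (rad/s): [2.39, 2.39, 3.14, 3.14, 3.14, 3.14].

### API

Orientations are given as a 3x3 rotation matrix whose columns are the frame's x, y, z axes.
In Python, from rig import robot gives the robot as it stands. The module is installed in compiled form; this text tells all that it offers.
- The arm moves only by the tool drive_tool, never from a script. Its argument "deltas" is a list of rows, each an object of numbers: "dx", "dy", "dz": the shift along the tool's x, y, z in units of 25 mm (1.0 is 25 mm); "wx", "wy", "wz": the turn, a rotation vector about the tool's x, y, z in units of 5 degrees (1.0 is 5 degrees). In form: [{"dx": .., "dy": .., "dz": .., "wx": .., "wy": .., "wz": ..}, ...]. A call has 1 to 20 rows; each row shifts and turns the commanded pose from where the row before left it, along the tool's axes as they then stand; what a row does not reach is not made up. A row lasts 1/12 s, in which the tool goes at most 41.7 mm and 7.16 degrees, less where a joint would pass 70% of its speed; a pose out of reach is approached as far as the arm can. A call is refused whole if a number of a shift passes 1 or a number of a turn 1, either way. A call with a gripper value outside its range is refused whole. "gripper" is the opening, from 0 (shut) to 1 (fully open), set as the call begins (left out, the last holds). The fingers move at their own pace and stop on an object; "grip_force" is the grip in N (left out, the last holds). Time passes only in rows, so rows that do not move let the fingers close. It gives the time, the measured TCP pose, the force, the opening and the grip force at its end, in the units of the state.
- robot.state(): the state, without advancing time (a new reading comes with each control period).
- robot.snapshot(name): name is "side" or "top" or "wrist"; returns the picture (384x512x3 uint8, red, green, blue); there is no depth.
- robot.camera_model(name): a dict with "fx", "fy", "cx", "cy" (pixels), "dist_coeffs" ([k1, k2, p1, p2, k3] as OpenCV has them; the pictures are not rectified), "cam_to_world" (4x4, takes a point from camera to world coordinates); the wrist camera has in their place "T_tool_cam" (4x4, takes a point from camera to tool coordinates, whose origin is the TCP and whose axes are the flange's). Camera axes: x right, y up, looking along -z (the intrinsics and any distortion apply to the point x, -y, -z); pixel columns grow to the right and rows downward; lengths in m; the calibration is good to about 2 mm. A picture is of the moment at which its call begins: read the wrist's pose just before it. camera_model takes no time and is no camera call.
- robot.sign_off(): hands the job in; it is judged then, once.
The state is a dict: "time_s": time; "qpos": joint angles; "joint_velocities": joint speeds; "tau": joint torques, N m; "position": TCP position; "eef_rot": TCP orientation; "contact_force": force on the tool from outside, world axes, zero at the start; "moment": the same for the moment, N m; "opening": opening from 0.0 (shut) to 1.0 (fully open); "gripper_force": force on a finger pad.
Only numpy, scipy, OpenCV 4.12 (cv2) and the standard library are available. Lean on these libraries where they do the work, as an engineer would, in place of code of your own. Each camera call takes 0.05 s, during which the arm holds its last target. There are 200 camera calls.

### The job

The fume filter needs clearing: take the pin tool from its wooden block, press the release button at the bottom of the filter slide's recess with the pin, and keep it held down while you push the slide out through the front of the unit to its stop. Then stand the pin tool back in its block and let go. Touch the unit with nothing but the pin, never press or push it hard (more than about 20 N can crack the latch), and leave the bottle, the cup and the small round prop alone.

Things in the scene. Friction and masses are not known exactly. Their poses are not given: they have to be found in the camera images.
- unit: Fixed grey metal fume-filter unit, a box 190 (x) x 150 (y) x 108 mm high; origin at the centre of its underside, open front to its own -x, black spout behind. In its top lies the filter slide, a grey plastic cassette 155 x 100 x 32 mm with dark slots, its top 105 mm above the table, 3 mm below the side walls. Slide and button belong to it; more than 22 N from the pin on any of it is too hard.
- slide (a joint): How far the slide is out, in m: 0 is in and latched, 0.055 its stop; out means more than 0.045. It moves level along the unit's -x, dragging with 3 to 4 N, and carries the recess along. Latch teeth block it (1 mm of play) unless the button is held down; let go within the first 38 mm it catches on the next tooth until pressed again. Beyond that it stays out by itself.
- recess (a point): Centre of the mouth of the round upright recess (14 mm wide) in the slide's top face; moves with the slide. The sprung button in it, 12 mm wide, has its top 6 to 18 mm below the mouth, different each time: feel for it. It resists with 3 to 7 N at first touch, 0.3 N more per mm. Pressed 5 mm it frees the slide; at 7.5 mm it meets a hard floor, so hold it about 6.3 mm down.
- pin_tool: Loose pin tool, 0.09 to 0.18 kg, upright in its block: a round steel pin 8 mm in diameter and 50 mm long, below a square aluminium handle 20 x 20 x 60 mm with a small steel cap 6 mm high on top. Origin at the lower end of the pin, z along the tool towards the handle, x and y square to the handle's faces.
- tool_grip (a point): Centre of the pin tool's handle, 80 mm above the lower end of the pin on the tool's axis; axes as for the pin tool, the place to grip it (20 mm across flats).
- holder: Fixed wooden block 64 x 64 x 54 mm high in which the pin tool stands; origin at the centre of its underside. The pin hangs in the hole and the handle's underside rests on the block's top, so the pin's end is then 4 mm above the table.
- holder_hole0 (a point): Centre of the mouth of the block's round hole, in its top face 54 mm above the table: 13 mm in diameter, 52 mm deep, with a 2 mm chamfer.
- bottle: Bystander: loose white plastic bottle, 66 mm in diameter, 190 mm high; origin at the centre of its underside. Must not be moved more than 20 mm.
- cup: Bystander: loose open white plastic cup, 84 mm across the rim, 100 mm high; origin at the centre of its underside. Must not be moved more than 20 mm.
- mini_tier: Bystander: loose small round pink prop, a flat cylinder 90 mm in diameter, 55 mm high; origin at the centre of its underside. Must not be moved more than 20 mm.
Mind the look-alikes: they are no part of the job. What is meant by the pin_tool is not green, pink or red, and is the smaller of those in its own colour.

How it is judged:
On the way, in this order (a step that is already met when the one before it is completed fails the run):
1. the pin of the tool presses the button in the recess while the slide is still in (horizontal distance between pin_tool and recess below 0.006 m and z of pin_tool in the frame of recess below -0.005 m and contact force between pin_tool and unit above 2 N and value of joint slide below 0.004 m), for 0.1 s.
2. the slide is pushed out more than 45 mm with the pin still in the recess (horizontal distance between pin_tool and recess below 0.006 m and z of pin_tool in the frame of recess below -0.005 m and contact force between pin_tool and unit above 1 N and value of joint slide above 0.045 m), for 0.1 s.
At the end, for the whole second after the job is handed in: The filter slide is out more than 45 mm of its 55 mm; the pin tool stands at rest in its block, its pin within 6 mm of the hole's centre, its handle down on the block within 4 mm, upright within 0.1 rad (value of joint slide above 0.045 m and horizontal distance between pin_tool and holder_hole0 below 0.006 m and z of pin_tool in the frame of holder below 0.008 m and angle between pin_tool's own z axis and vertical below 0.1 rad and linear speed of pin_tool below 0.02 m/s); the robot touches nothing.
It fails at once if the pin tool bears on the unit (its slide, button or housing) with more than 22 N (contact force between pin_tool and unit above 22 N).
It fails at once if the robot itself (fingers or arm) touches the unit (contact force between any of the fingers, the arm and unit above 1 N).
It fails at once if the bottle is moved more than 20 mm (distance of bottle from where it was at the start of the episode above 0.02 m).
It fails at once if the cup is moved more than 20 mm (distance of cup from where it was at the start of the episode above 0.02 m).
It fails at once if the small round prop is moved more than 20 mm (distance of mini_tier from where it was at the start of the episode above 0.02 m).
It also fails if it takes over 64 s, if anything falls off the work surface, if the arm or the gripper's body presses on something with over 40 N, if the wrist force passes 120 N, or if a joint passes its speed limit or range.

## Working session

There is one attempt and no reset: what is moved stays moved. The work goes in short steps, Python scripts to look and compute and a tool call to move; the robot and the scene stay as the last step left them, time stands still between calls to the robot, and variables do not carry over. Pictures are saved under pics/ and viewed, at most 10 in all, crops included, and the job is handed in when it is done.

Besides the shell and the picture viewer there is one more tool, called after "Call:" as name(argument=value, ...), one argument or row to a line, values as JSON. drive_tool: Moves the arm, as the interface text tells. Its arguments: {"type":"object","properties":{"deltas":{"type":"array","items":{"type":"object","properties":{"dx":{"type":"number"},"dy":{"type":"number"},"dz":{"type":"number"},"wx":{"type":"number"},"wy":{"type":"number"},"wz":{"type":"number"}}}},"gripper":{"type":"number"},"grip_force":{"type":"number"}},"required":["deltas"]}

```bash
mkdir -p pics; cat > h.py <<'E'
import numpy as np, cv2
from rig import robot
def K(m): return np.array([[m['fx'],0,m['cx']],[0,m['fy'],m['cy']],[0,0,1]]), np.array(m['dist_coeffs'],float)
def c2w(n):
    m=robot.camera_model(n)
    if n!='wrist': return m,np.array(m['cam_to_world'])
    s=robot.state(); T=np.eye(4); T[:3,:3]=s['eef_rot']; T[:3,3]=s['position']
    return m,T@np.array(m['T_tool_cam'])
def ray(n,px,T=None):
    m,T0=c2w(n); T=T0 if T is None else T
    k,d=K(m); p=cv2.undistortPoints(np.array(px,float).reshape(-1,1,2),k,d).reshape(-1,2)
    v=np.c_[p[:,0],-p[:,1],-np.ones(len(p))]@T[:3,:3].T
    return T[:3,3],v
def onz(n,px,z,T=None):
    o,v=ray(n,px,T); return o+v*((z-o[2])/v[:,2])[:,None]
def proj(n,P,T=None):
    m,T0=c2w(n); T=T0 if T is None else T
    k,d=K(m); q=(np.atleast_2d(P)-T[:3,3])@T[:3,:3]; q=q*[1,-1,-1]
    return cv2.projectPoints(q,np.zeros(3),np.zeros(3),k,d)[0].reshape(-1,2)
def snap(n,f):
    im=robot.snapshot(n); cv2.imwrite('pics/%s.png'%f,im[:,:,::-1]); return im
E
python3 - <<'E'
from h import *
for n in('top','side'):
    snap(n,n+'0'); print(n,np.round(c2w(n)[1],3).tolist())
print(robot.state(), robot.grip_point_offset, np.round(robot.camera_model('wrist')['T_tool_cam'],3).tolist())
E
```

```text
top [[0.011, 0.998, -0.066, 0.544], [-1.0, 0.01, -0.017, -0.009], [-0.017, 0.066, 0.998, 1.082], [0.0, 0.0, 0.0, 1.0]]
side [[-0.844, 0.339, -0.415, 0.192], [-0.536, -0.556, 0.636, 0.613], [-0.016, 0.759, 0.651, 0.688], [0.0, 0.0, 0.0, 1.0]]
{'time_s': 0.1, 'qpos': array([-1.35331343e+00,  3.81150166e-01,  1.29816591e+00, -2.71945001e-05,
        1.46357987e+00, -2.15295676e-01]), 'joint_velocities': array([-0.00053461, -0.00106754, -0.0010466 ,  0.00072315, -0.00046829,
        0.00085342]), 'tau': array([ 5.51627410e-03, -4.49215364e+01, -2.31656581e+01, -1.22800011e-04,
        3.62811661e-03,  7.96521729e-07]), 'position': array([ 0.23060383, -0.49903769,  0.23076837]), 'eef_rot': array([[ 9.07802749e-01,  4.19397276e-01, -3.07616923e-04],
       [ 4.19397313e-01, -9.07801900e-01,  1.26676131e-03],
       [ 2.52021016e-04, -1.27898311e-03, -9.99999150e-01]]), 'contact_force': array([ 0.68706426, -0.50266792, -1.01709368]), 'moment': array([ 0.01792459,  0.00426533, -0.0319408 ]), 'gripper_force': 0.0, 'opening': 1.0003041521551552} 0.0187 [[0.0, 0.959, 0.282, 0.071], [1.0, -0.0, 0.001, 0.001], [0.001, 0.282, -0.959, -0.143], [0.0, 0.0, 0.0, 1.0]]
```

View pics/top0.png

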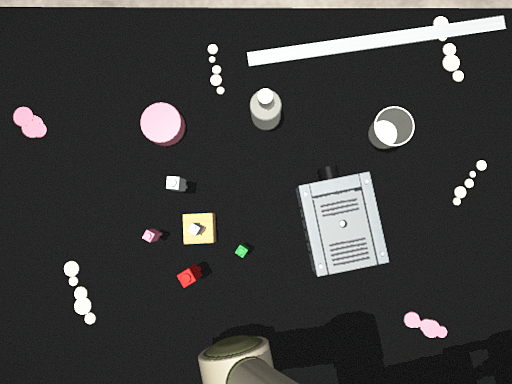

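View pics/side0.png

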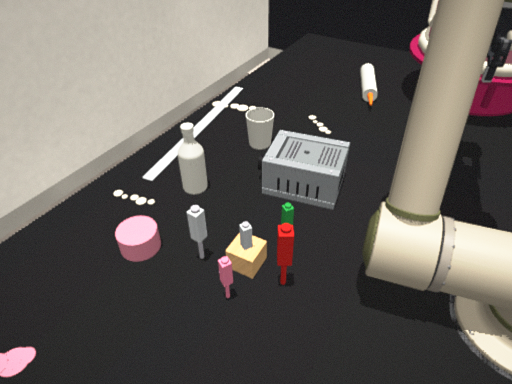

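The top view shows the unit at about (343,223) with its recess there and the spout towards +x. The block is at (198,229) with the grey tool in it. The grey look-alike is at (176,184), and the red, pink and green ones stand near the block. Next I'll measure these.

```bash
python3 - <<'E'
from h import *
im=cv2.imread('pics/top0.png')[:,:,::-1]
hsv=cv2.cvtColor(np.ascontiguousarray(im),cv2.COLOR_RGB2HSV)
m=((hsv[...,0]>8)&(hsv[...,0]<28)&(hsv[...,1]>60)&(hsv[...,2]>100)).astype(np.uint8); m[:200]=0;m[255:]=0;m[:,:170]=0;m[:,230:]=0
c=max(cv2.findContours(m,0,2)[0],key=cv2.contourArea); b=cv2.boxPoints(cv2.minAreaRect(c)); print('block px',b.round(1).tolist()); w=onz('top',b,.054); print(w.round(4).tolist(),w.mean(0))
g=(hsv[...,2]>90).astype(np.uint8); g[:165]=0;g[285:]=0;g[:,:290]=0;g[:,395:]=0
g=cv2.morphologyEx(g,cv2.MORPH_OPEN,np.ones((7,7),np.uint8))
c=max(cv2.findContours(g,0,2)[0],key=cv2.contourArea); r=cv2.minAreaRect(c); b=cv2.boxPoints(r); print('unit',r); w=onz('top',b,.108); print(w.round(4).tolist(),w.mean(0), np.diff(w,axis=0).round(4).tolist())
for n,p,z in(('recess',(343,223),.105),('cap',(194.5,229),.12),('fake',(174,183),.12),('red',(185,278),.13),('pink',(149,236),.1),('green',(241,251),.1),('bottle',(266,97),.19),('cup',(394,127),.1),('prop',(161,121),.055)): print(n,onz('top',p,z).round(3))
a=cv2.resize(im[200:260,165:265],None,fx=4,fy=4,interpolation=2); b2=cv2.resize(im[165:285,290:395],None,fx=4,fy=4,interpolation=2)
o=np.zeros((480,820,3),np.uint8); o[:240,:400]=a; o[:480,400:820]=b2; cv2.imwrite('pics/crop0.png',o[:,:800,::-1])
E
```

```text
block px [[181.6999969482422, 213.39999389648438], [213.89999389648438, 212.10000610351562], [215.10000610351562, 242.89999389648438], [182.89999389648438, 244.1999969482422]]
[[0.5436, 0.1807, 0.054], [0.5471, 0.1105, 0.054], [0.4805, 0.1067, 0.054], [0.477, 0.1766, 0.054]] [0.51208388 0.14364045 0.054     ]
unit ((343.29925537109375, 223.64642333984375), (94.10193634033203, 74.04263305664062), 78.19756317138672)
[[0.6044, -0.0675, 0.108], [0.6373, -0.2166, 0.108], [0.4495, -0.2548, 0.108], [0.4169, -0.1078, 0.108]] [ 0.52702564 -0.16167001  0.108     ] [[0.0328, -0.1491, 0.0], [-0.1878, -0.0382, 0.0], [-0.0326, 0.147, 0.0]]
recess [[ 0.528 -0.162  0.105]]
cap [[0.512 0.142 0.12 ]]
fake [[0.606 0.186 0.12 ]]
red [[0.415 0.157 0.13 ]]
pink [[0.496 0.239 0.1  ]]
green [[0.467 0.048 0.1  ]]
bottle [[ 0.768 -0.001  0.19 ]]
cup [[ 0.729 -0.269  0.1  ]]
prop [[0.746 0.231 0.055]]
```

View pics/crop0.png

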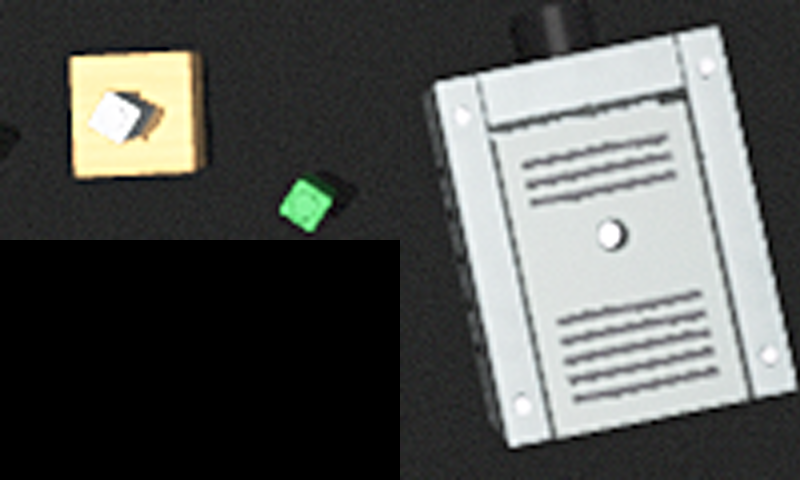

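The crop shows the recess at about px (342.7,223.5). The unit's yaw is about +11.5° and the tool handle is turned by roughly 25°. I'll move above the tool and look with the wrist camera.

Call:
drive_tool(
  deltas=[
    {"dx":0.5,"dy":-0.44,"dz":-0.2},
    {"dx":1,"dy":-0.9,"dz":-0.2},
    {"dx":1,"dy":-0.9,"dz":-0.2},
    {"dx":1,"dy":-0.9,"dz":-0.2},
    {"dx":1,"dy":-0.9},
    {"dx":1,"dy":-0.9},
    {"dx":1,"dy":-0.9},
    {"dx":1,"dy":-0.9},
    {"dx":1,"dy":-0.9},
    {"dx":1,"dy":-0.9},
    {"dx":1,"dy":-0.9},
    {"dx":1,"dy":-0.9},
    {"dx":1,"dy":-0.9},
    {"dx":1,"dy":-0.9},
    {"dx":1,"dy":-0.9},
    {"dx":1,"dy":-0.9},
    {"dx":1,"dy":-0.9},
    {"dx":1,"dy":-0.9},
    {"dx":1,"dy":-0.9},
    {"dx":1,"dy":-0.9},
  ],
)

```text
invalid input at $.deltas[0]: expected keys dx, dy, dz, wx, wy, wz
```

Call:
drive_tool(
  deltas=[
    {"dx":1,"dy":-0.9},
    {"dx":0.4,"dy":-0.4},
    {},
    {},
  ],
)

```text
invalid input at $.deltas[0]: expected keys dx, dy, dz, wx, wy, wz
```

```bash
python3 - <<'E'
from h import *
s=robot.state(); print(s['time_s'],s['position'],s['eef_rot'].round(4).tolist(),s['qpos'].round(2),s['contact_force'])
m,T=c2w('wrist'); snap('wrist','w1'); np.save('T1.npy',T)
E
```

```text
0.1 [ 0.23060383 -0.49903769  0.23076837] [[0.9078, 0.4194, -0.0003], [0.4194, -0.9078, 0.0013], [0.0003, -0.0013, -1.0]] [-1.35  0.38  1.3  -0.    1.46 -0.22] [ 0.68706426 -0.50266792 -1.01709368]
```

View pics/w1.png

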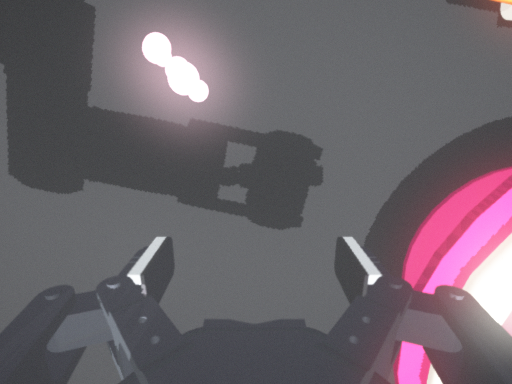

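The call was refused because every key has to be given. The picture shows only bare table and the fingers (pads near (160,255) and (350,255)). I'll resend with full rows.

Call:
drive_tool(
  deltas=[
    {"dx":0.5,"dy":-0.44,"dz":-0.2,"wx":0,"wy":0,"wz":0},
    {"dx":1,"dy":-0.9,"dz":-0.2,"wx":0,"wy":0,"wz":0},
    {"dx":1,"dy":-0.9,"dz":-0.2,"wx":0,"wy":0,"wz":0},
    {"dx":1,"dy":-0.9,"dz":-0.2,"wx":0,"wy":0,"wz":0},
    {"dx":1,"dy":-0.9,"dz":0,"wx":0,"wy":0,"wz":0},
    {"dx":1,"dy":-0.9,"dz":0,"wx":0,"wy":0,"wz":0},
    {"dx":1,"dy":-0.9,"dz":0,"wx":0,"wy":0,"wz":0},
    {"dx":1,"dy":-0.9,"dz":0,"wx":0,"wy":0,"wz":0},
    {"dx":1,"dy":-0.9,"dz":0,"wx":0,"wy":0,"wz":0},
    {"dx":1,"dy":-0.9,"dz":0,"wx":0,"wy":0,"wz":0},
    {"dx":1,"dy":-0.9,"dz":0,"wx":0,"wy":0,"wz":0},
    {"dx":1,"dy":-0.9,"dz":0,"wx":0,"wy":0,"wz":0},
    {"dx":1,"dy":-0.9,"dz":0,"wx":0,"wy":0,"wz":0},
    {"dx":1,"dy":-0.9,"dz":0,"wx":0,"wy":0,"wz":0},
    {"dx":1,"dy":-0.9,"dz":0,"wx":0,"wy":0,"wz":0},
    {"dx":1,"dy":-0.9,"dz":0,"wx":0,"wy":0,"wz":0},
    {"dx":1,"dy":-0.9,"dz":0,"wx":0,"wy":0,"wz":0},
    {"dx":1,"dy":-0.9,"dz":0,"wx":0,"wy":0,"wz":0},
  ],
)

```text
time_s: 1.65
position: [0.4624, 0.0438, 0.2516]
eef_rot: [[0.908, 0.42, 0.0], [0.42, -0.908, 0.0], [0.0, 0.0, -1.0]]
contact_force: [-0.4, -0.2, -0.9]
opening: 0.996
gripper_force: 0.0
```

Call:
drive_tool(
  deltas=[
    {"dx":1,"dy":-0.9,"dz":0,"wx":0,"wy":0,"wz":0},
    {"dx":1,"dy":-0.8,"dz":0,"wx":0,"wy":0,"wz":0},
    {"dx":1,"dy":-0.8,"dz":0,"wx":0,"wy":0,"wz":0},
    {"dx":0.5,"dy":-0.4,"dz":0,"wx":0,"wy":0,"wz":0},
    {"dx":0,"dy":0,"dz":0,"wx":0,"wy":0,"wz":0},
    {"dx":0,"dy":0,"dz":0,"wx":0,"wy":0,"wz":0},
    {"dx":0,"dy":0,"dz":0,"wx":0,"wy":0,"wz":0},
  ],
)

```text
time_s: 2.23
position: [0.5111, 0.1437, 0.2514]
eef_rot: [[0.908, 0.419, -0.0], [0.419, -0.908, -0.0], [-0.0, 0.0, -1.0]]
contact_force: [0.0, 0.3, -0.4]
opening: 1.001
gripper_force: 0.0
```

```bash
python3 - <<'E'
from h import *
s=robot.state(); print(s['time_s'],s['position'],s['eef_rot'].round(4).tolist(),s['qpos'].round(2),s['contact_force'])
m,T=c2w('wrist'); im=snap('wrist','w2'); np.save('T1.npy',T)
E
```

```text
2.2333 [0.5111073  0.14365159 0.2514422 ] [[0.9078, 0.4193, -0.0003], [0.4193, -0.9078, -0.0002], [-0.0004, 0.0001, -1.0]] [ 0.05  0.33  1.31 -0.    1.5   1.19] [ 0.02430811  0.32780252 -0.36627097]
```

View pics/w2.png

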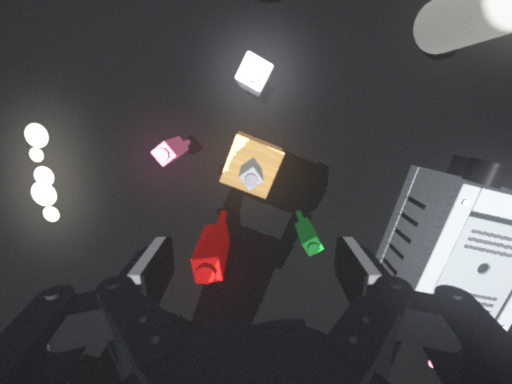

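The wrist view shows the block at (253,165) and the tool's cap at (251,181). Handle faces are visible, so I'll enlarge to measure yaw.

```bash
python3 - <<'E'
import cv2
im=cv2.imread('pics/w2.png')
cv2.imwrite('pics/c2.png',cv2.resize(im[125:205,210:290],None,fx=7,fy=7,interpolation=2))
E
```

```text
(no output)
```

View pics/c2.png

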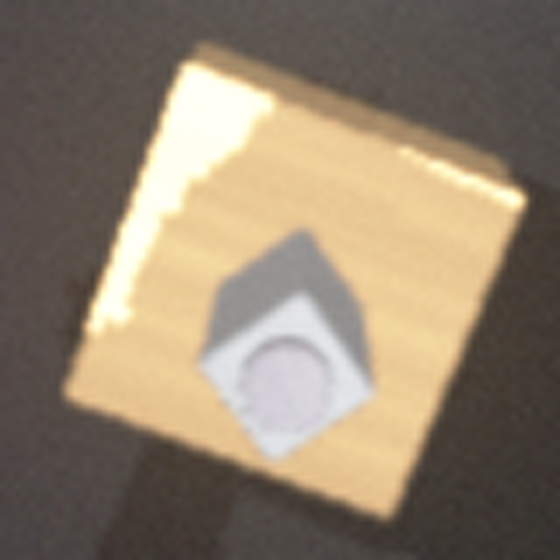

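Enlarged, the handle's top-face corners are at crop (304,293), (375,390), (273,460), (200,360). The block's top corners are at (190,60), (525,200), (388,520), (65,395).

```bash
python3 - <<'E'
from h import *
T=np.load('T1.npy')
f=lambda a:(np.array(a)+.0)/7+[210-.43,125-.43]
h=onz('wrist',f([(304,293),(375,390),(273,460),(200,360)]),.114,T)
b=onz('wrist',f([(190,60),(525,200),(388,520),(65,395)]),.054,T)
for n,w in(('h',h),('b',b)):
    e=np.roll(w,-1,0)-w; print(n,w.mean(0).round(4),np.hypot(e[:,0],e[:,1]).round(4),np.degrees(np.arctan2(e[:,1],e[:,0])).round(1))
c=onz('wrist',f([(286,388)]),.12,T);print('cap',c)
print('recess wrist',onz('wrist',[(484,268)],.105,T))
print('recess top',onz('top',[(342.7,223.4)],.105), onz('top',[(194.3,229)],.114))
E
```

```text
h [0.5119 0.1472 0.114 ] [0.0182 0.0189 0.0189 0.0186] [-119.5  150.3   59.6  -32. ]
b [0.5116 0.1471 0.054 ] [0.0638 0.0641 0.0638 0.0646] [ -87.7 -176.8   92.8    3.1]
cap [[0.51158743 0.14731703 0.12      ]]
recess wrist [[ 0.52733493 -0.15945928  0.105     ]]
recess top [[ 0.52679997 -0.16111213  0.105     ]] [[0.51200067 0.14310954 0.114     ]]
```

Call:
drive_tool(
  deltas=[
    {"dx":0,"dy":0,"dz":0.3,"wx":0,"wy":0,"wz":-1},
    {"dx":0,"dy":0,"dz":0.3,"wx":0,"wy":0,"wz":-1},
    {"dx":0,"dy":0,"dz":0.3,"wx":0,"wy":0,"wz":-1},
    {"dx":0,"dy":0,"dz":0.3,"wx":0,"wy":0,"wz":-1},
    {"dx":0,"dy":0,"dz":0.3,"wx":0,"wy":0,"wz":-1},
    {"dx":0,"dy":0,"dz":0.3,"wx":0,"wy":0,"wz":-1},
    {"dx":0.1,"dy":0,"dz":0.2,"wx":0,"wy":0,"wz":-0.94},
    {"dx":0,"dy":0,"dz":0,"wx":0,"wy":0,"wz":0},
    {"dx":0,"dy":0,"dz":0,"wx":0,"wy":0,"wz":0},
    {"dx":0,"dy":0,"dz":0,"wx":0,"wy":0,"wz":0},
  ],
)

```text
time_s: 3.12
position: [0.5133, 0.1455, 0.2019]
eef_rot: [[0.51, 0.86, 0.001], [0.86, -0.51, -0.0], [0.0, 0.001, -1.0]]
contact_force: [-0.2, 0.4, -0.9]
opening: 1.002
gripper_force: 0.0
```

```bash
python3 - <<'E'
from h import *
s=robot.state(); print(s['time_s'],s['position'],s['eef_rot'].round(4).tolist(),s['qpos'].round(2),s['contact_force'])
m,T=c2w('wrist'); im=snap('wrist','w3'); np.save('T3.npy',T)
p=proj('wrist',[.5117,.1472,.114]).round()[0].astype(int); print(p)
x,y=p; 
cv2.imwrite('pics/c3.png',cv2.resize(im[max(0,y-70):y+70,x-70:x+70,::-1],None,fx=4,fy=4,interpolation=2))
E
```

```text
3.1167 [0.51325401 0.14549146 0.20189423] [[0.5102, 0.86, 0.0008], [0.86, -0.5102, -0.0], [0.0004, 0.0007, -1.0]] [ 0.05  0.38  1.4  -0.    1.37  0.59] [-0.1645007   0.35110473 -0.89049819]
[251 194]
```

View pics/c3.png

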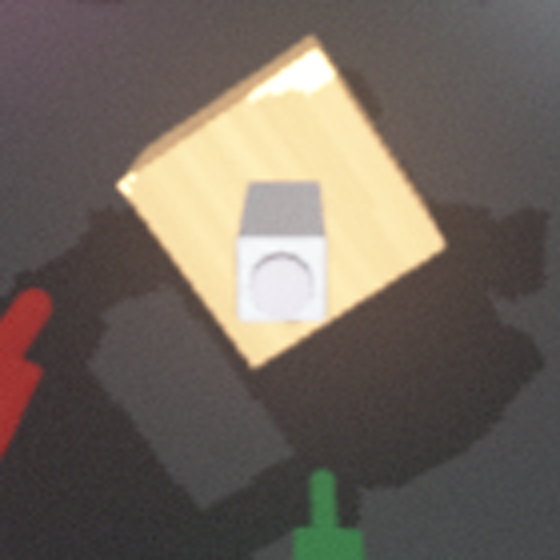

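The handle is now square to the gripper, centred at about px (251,193), which matches the earlier estimate. I'll descend and grip.

Call:
drive_tool(
  deltas=[
    {"dx":0.03,"dy":-0.08,"dz":0.4,"wx":0,"wy":0,"wz":0},
    {"dx":0,"dy":0,"dz":0.7,"wx":0,"wy":0,"wz":0},
    {"dx":0,"dy":0,"dz":0.7,"wx":0,"wy":0,"wz":0},
    {"dx":0,"dy":0,"dz":0.7,"wx":0,"wy":0,"wz":0},
    {"dx":0,"dy":0,"dz":0.7,"wx":0,"wy":0,"wz":0},
    {"dx":0,"dy":0,"dz":0.7,"wx":0,"wy":0,"wz":0},
    {"dx":0,"dy":0,"dz":0.7,"wx":0,"wy":0,"wz":0},
    {"dx":0,"dy":0,"dz":0.5,"wx":0,"wy":0,"wz":0},
    {"dx":0,"dy":0,"dz":0.3,"wx":0,"wy":0,"wz":0},
    {"dx":0,"dy":0,"dz":0,"wx":0,"wy":0,"wz":0},
    {"dx":0,"dy":0,"dz":0,"wx":0,"wy":0,"wz":0},
    {"dx":0,"dy":0,"dz":0,"wx":0,"wy":0,"wz":0},
  ],
)

```text
time_s: 4.17
position: [0.5124, 0.1477, 0.0673]
eef_rot: [[0.508, 0.861, 0.002], [0.861, -0.508, 0.0], [0.001, 0.001, -1.0]]
contact_force: [0.4, -0.3, -0.8]
opening: 0.998
gripper_force: 0.0
```

Call:
drive_tool(
  deltas=[
    {"dx":0,"dy":0,"dz":0,"wx":0,"wy":0,"wz":0},
    {"dx":0,"dy":0,"dz":0,"wx":0,"wy":0,"wz":0},
    {"dx":0,"dy":0,"dz":0,"wx":0,"wy":0,"wz":0},
    {"dx":0,"dy":0,"dz":0,"wx":0,"wy":0,"wz":0},
    {"dx":0,"dy":0,"dz":0,"wx":0,"wy":0,"wz":0},
    {"dx":0,"dy":0,"dz":0,"wx":0,"wy":0,"wz":0},
    {"dx":0,"dy":0,"dz":0,"wx":0,"wy":0,"wz":0},
    {"dx":0,"dy":0,"dz":0,"wx":0,"wy":0,"wz":0},
    {"dx":0,"dy":0,"dz":0,"wx":0,"wy":0,"wz":0},
    {"dx":0,"dy":0,"dz":0,"wx":0,"wy":0,"wz":0},
    {"dx":0,"dy":0,"dz":0,"wx":0,"wy":0,"wz":0},
    {"dx":0,"dy":0,"dz":0,"wx":0,"wy":0,"wz":0},
  ],
  gripper=0,
  grip_force=60,
)

```text
time_s: 5.17
position: [0.512, 0.1477, 0.0665]
eef_rot: [[0.508, 0.862, 0.0], [0.862, -0.508, 0.0], [0.0, 0.0, -1.0]]
contact_force: [-1.4, 0.9, 5.7]
opening: 0.227
gripper_force: 58.7
```

Call:
drive_tool(
  deltas=[
    {"dx":0,"dy":0,"dz":-0.2,"wx":0,"wy":0,"wz":0},
    {"dx":0,"dy":0,"dz":-0.6,"wx":0,"wy":0,"wz":0},
    {"dx":0,"dy":0,"dz":-1,"wx":0,"wy":0,"wz":0},
    {"dx":0,"dy":0,"dz":-1,"wx":0,"wy":0,"wz":0},
    {"dx":0,"dy":0,"dz":-1,"wx":0,"wy":0,"wz":0},
    {"dx":0,"dy":0,"dz":-1,"wx":0,"wy":0,"wz":0},
    {"dx":0,"dy":0,"dz":-0.7,"wx":0,"wy":0,"wz":0},
    {"dx":0,"dy":0,"dz":-0.3,"wx":0,"wy":0,"wz":0},
    {"dx":0,"dy":0,"dz":0,"wx":0,"wy":0,"wz":0},
    {"dx":0,"dy":0,"dz":0,"wx":0,"wy":0,"wz":0},
  ],
  grip_force=100,
)

```text
time_s: 6.0
position: [0.5115, 0.1476, 0.2104]
eef_rot: [[0.508, 0.862, -0.001], [0.862, -0.508, -0.0], [-0.001, -0.001, -1.0]]
contact_force: [0.1, -1.0, -2.0]
opening: 0.22
gripper_force: 97.6
```

Call:
drive_tool(
  deltas=[
    {"dx":-0.4,"dy":0.2,"dz":0,"wx":0,"wy":0,"wz":0},
    {"dx":-0.9,"dy":0.5,"dz":0,"wx":0,"wy":0,"wz":0},
    {"dx":-0.9,"dy":0.5,"dz":0,"wx":0,"wy":0,"wz":0},
    {"dx":-0.9,"dy":0.5,"dz":0,"wx":0,"wy":0,"wz":0},
    {"dx":-0.9,"dy":0.5,"dz":0,"wx":0,"wy":0,"wz":0},
    {"dx":-0.9,"dy":0.5,"dz":0,"wx":0,"wy":0,"wz":0},
    {"dx":-0.9,"dy":0.5,"dz":0,"wx":0,"wy":0,"wz":0},
    {"dx":-0.9,"dy":0.5,"dz":0,"wx":0,"wy":0,"wz":0},
    {"dx":-0.9,"dy":0.5,"dz":0,"wx":0,"wy":0,"wz":0},
    {"dx":-0.9,"dy":0.5,"dz":0,"wx":0,"wy":0,"wz":0},
    {"dx":-0.9,"dy":0.5,"dz":0,"wx":0,"wy":0,"wz":0},
    {"dx":-0.9,"dy":0.5,"dz":0,"wx":0,"wy":0,"wz":0},
    {"dx":-0.9,"dy":0.5,"dz":0,"wx":0,"wy":0,"wz":0},
    {"dx":-0.7,"dy":0.4,"dz":0,"wx":0,"wy":0,"wz":0},
    {"dx":-0.4,"dy":0.2,"dz":0,"wx":0,"wy":0,"wz":0},
    {"dx":0,"dy":0,"dz":0,"wx":0,"wy":0,"wz":0},
    {"dx":0,"dy":0,"dz":0,"wx":0,"wy":0,"wz":0},
    {"dx":0,"dy":0,"dz":0,"wx":0,"wy":0,"wz":0},
  ],
)

```text
time_s: 7.5
position: [0.5021, -0.2026, 0.2109]
eef_rot: [[0.507, 0.862, -0.001], [0.862, -0.507, 0.001], [0.0, -0.001, -1.0]]
contact_force: [0.7, 0.3, -1.8]
opening: 0.222
gripper_force: 97.7
```

```bash
python3 - <<'E'
from h import *
s=robot.state(); print(s['time_s'],s['position'],s['eef_rot'].round(4).tolist(),s['qpos'].round(2),s['contact_force'])
m,T=c2w('wrist'); im=snap('wrist','w4'); np.save('T4.npy',T)
print(proj('wrist',[.527,-.160,.105]), proj('wrist',[*s['position'][:2],s['position'][2]-.0625]))
E
```

```text
7.5 [ 0.50206647 -0.20262395  0.21092178] [[0.507, 0.8619, -0.0008], [0.8619, -0.507, 0.0009], [0.0003, -0.0012, -1.0]] [-0.6   0.38  1.36  0.    1.4  -0.07] [ 0.71826918  0.33822005 -1.83166563]
[[253.79245431 135.42006733]] [[253.83301648 203.80847185]]
```

View pics/w4.png

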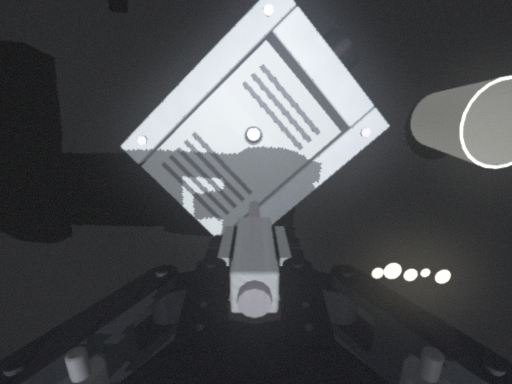

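The wrist view shows the recess mouth at about (253,134) and the pin's end at about (254,203), as predicted. I'll refine the recess and the slide direction.

```bash
python3 - <<'E'
from h import *
T=np.load('T4.npy'); im=cv2.imread('pics/w4.png'); g=cv2.cvtColor(im,6)
c=g[120:150,238:270].astype(int); print(c[4:26:1,4:28])
print(onz('wrist',[(253.5,134.5),(253.5,133.5)],.105,T).round(4))
p=onz('wrist',[(142,140),(269,10),(366,132)],.108,T); d=np.diff(p,axis=0); print(p.round(4).tolist(),np.degrees(np.arctan2(d[:,1],d[:,0])))
E
```

```text
[[241 242 241 242 241 242 241 240 241 241 241 240 241 241 240 239 237 237
  237 238 236 237 237 237]
 [241 241 241 240 240 241 241 242 239 238 238 236 236 238 240 239 237 237
  238 237 236 237 237 237]
 [241 241 241 241 241 240 238 232 215 198 198 201 205 203 219 231 237 238
  236 236 235 236 237 236]
 [241 241 241 241 240 231 208 182 172 175 172 165 179 184 185 201 216 229
  236 238 237 237 237 236]
 [240 240 241 239 232 202 173 171 203 241 237 211 240 246 223 186 185 213
  231 236 238 236 237 237]
 [241 240 241 234 208 172 185 238 252 254 254 253 254 254 253 237 182 183
  211 229 236 238 237 236]
 [241 241 239 223 183 167 222 252 255 255 255 255 255 255 255 254 233 174
  176 213 233 236 237 236]
 [241 239 232 203 167 183 246 254 255 255 255 255 255 255 255 255 250 221
  193 201 230 238 236 236]
 [240 238 222 178 164 228 253 255 255 255 255 255 255 255 255 255 254 242
  187 175 217 236 238 235]
 [240 237 211 164 156 240 254 255 255 255 255 255 255 255 255 255 254 245
  174 163 205 232 239 236]
 [240 235 208 159 156 241 254 255 255 255 255 255 255 255 255 255 254 246
  171 162 202 23
[... 584 characters left out ...]
7 135
  163 202 231 237 239 239]
 [236 235 236 223 188 167 141 121 117 121 125 131 130 123 114 117 137 162
  194 224 236 239 238 238]
 [234 235 235 232 221 192 169 153 136 122 116 117 116 119 131 149 169 193
  225 234 238 238 237 238]
 [235 235 236 234 232 224 199 169 153 154 143 147 149 157 167 179 198 222
  236 238 238 238 237 237]
 [235 234 234 235 234 233 229 215 189 175 164 165 178 182 197 220 229 235
  237 239 237 237 235 236]
 [235 234 235 235 234 235 234 233 230 227 220 214 223 229 231 234 234 235
  236 236 231 219 222 235]]
[[ 0.527  -0.1593  0.105 ]
 [ 0.5275 -0.1585  0.105 ]]
[[0.4395, -0.1128, 0.108], [0.5869, -0.0817, 0.108], [0.6137, -0.2072, 0.108]] [ 11.9352868  -77.91899819]
```

Call:
drive_tool(
  deltas=[
    {"dx":0.2,"dy":0,"dz":0,"wx":0,"wy":0,"wz":0},
    {"dx":0.5,"dy":0,"dz":0,"wx":0,"wy":0,"wz":0},
    {"dx":0.6,"dy":-0.02,"dz":0.3,"wx":0,"wy":0,"wz":0},
    {"dx":0.5,"dy":0,"dz":0.5,"wx":0,"wy":0,"wz":0},
    {"dx":0.18,"dy":0,"dz":0.5,"wx":0,"wy":0,"wz":0},
    {"dx":0,"dy":0,"dz":0.28,"wx":0,"wy":0,"wz":0},
    {"dx":0,"dy":0,"dz":0,"wx":0,"wy":0,"wz":0},
    {"dx":0,"dy":0,"dz":0,"wx":0,"wy":0,"wz":0},
    {"dx":0,"dy":0,"dz":0,"wx":0,"wy":0,"wz":0},
  ],
)

```text
time_s: 8.3
position: [0.5273, -0.1609, 0.1726]
eef_rot: [[0.508, 0.862, 0.001], [0.862, -0.508, -0.001], [0.0, 0.001, -1.0]]
contact_force: [0.6, -0.5, -2.3]
opening: 0.223
gripper_force: 97.7
```

```bash
python3 - <<'E'
from h import *
s=robot.state(); print(s['time_s'],s['position'],s['contact_force'],s['moment'])
im=snap('wrist','w5'); p=proj('wrist',[*s['position'][:2],s['position'][2]-.0625])[0]; print(p, proj('wrist',[.5267,-.1596,.105]))
x,y=p.astype(int)
cv2.imwrite('pics/c5.png',cv2.resize(im[y-50:y+40,x-60:x+60,::-1],None,fx=5,fy=5,interpolation=2))
E
```

```text
8.3 [ 0.52729377 -0.16088255  0.17258019] [ 0.56204235 -0.52677627 -2.34777091] [-3.64422522e-02  6.64480746e-03 -2.70691647e-05]
[253.69524546 203.49094002] [[252.24857377 200.48835538]]
```

View pics/c5.png

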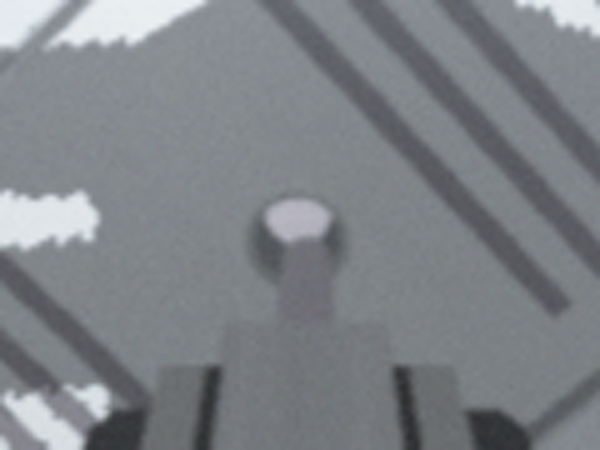

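The crop shows the pin about 1.3 mm right of the mouth's centre, agreeing with the computed offset. I'll correct and enter just below the mouth.

Call:
drive_tool(
  deltas=[
    {"dx":0.04,"dy":-0.05,"dz":0,"wx":0,"wy":0,"wz":0},
    {"dx":0,"dy":0,"dz":0.08,"wx":0,"wy":0,"wz":0},
    {"dx":0,"dy":0,"dz":0.06,"wx":0,"wy":0,"wz":0},
    {"dx":0,"dy":0,"dz":0.04,"wx":0,"wy":0,"wz":0},
    {"dx":0,"dy":0,"dz":0.03,"wx":0,"wy":0,"wz":0},
    {"dx":0,"dy":0,"dz":0.02,"wx":0,"wy":0,"wz":0},
    {"dx":0,"dy":0,"dz":0,"wx":0,"wy":0,"wz":0},
    {"dx":0,"dy":0,"dz":0,"wx":0,"wy":0,"wz":0},
  ],
)

```text
time_s: 9.02
position: [0.5264, -0.1592, 0.1661]
eef_rot: [[0.508, 0.862, -0.0], [0.862, -0.508, 0.0], [0.0, -0.0, -1.0]]
contact_force: [-0.2, 0.5, -0.6]
opening: 0.222
gripper_force: 97.7
```

Call:
drive_tool(
  deltas=[
    {"dx":0,"dy":0,"dz":0.02,"wx":0,"wy":0,"wz":0},
    {"dx":0,"dy":0,"dz":0.02,"wx":0,"wy":0,"wz":0},
    {"dx":0,"dy":0,"dz":0.02,"wx":0,"wy":0,"wz":0},
    {"dx":0,"dy":0,"dz":0,"wx":0,"wy":0,"wz":0},
  ],
)

```text
time_s: 9.35
position: [0.5264, -0.1592, 0.1645]
eef_rot: [[0.508, 0.862, -0.0], [0.862, -0.508, 0.0], [0.0, -0.0, -1.0]]
contact_force: [-0.4, 0.5, -1.6]
opening: 0.221
gripper_force: 97.7
```

Call:
drive_tool(
  deltas=[
    {"dx":0,"dy":0,"dz":0.04,"wx":0,"wy":0,"wz":0},
    {"dx":0,"dy":0,"dz":0.04,"wx":0,"wy":0,"wz":0},
    {"dx":0,"dy":0,"dz":0,"wx":0,"wy":0,"wz":0},
    {"dx":0,"dy":0,"dz":0,"wx":0,"wy":0,"wz":0},
  ],
)

```text
time_s: 9.68
position: [0.5264, -0.1592, 0.1625]
eef_rot: [[0.508, 0.862, -0.0], [0.862, -0.508, 0.0], [-0.0, -0.0, -1.0]]
contact_force: [0.5, 0.4, -2.4]
opening: 0.223
gripper_force: 97.7
```

Call:
drive_tool(
  deltas=[
    {"dx":0,"dy":0,"dz":0.04,"wx":0,"wy":0,"wz":0},
    {"dx":0,"dy":0,"dz":0.04,"wx":0,"wy":0,"wz":0},
    {"dx":0,"dy":0,"dz":0,"wx":0,"wy":0,"wz":0},
  ],
)

```text
time_s: 9.93
position: [0.5263, -0.1591, 0.1603]
eef_rot: [[0.508, 0.862, -0.0], [0.862, -0.508, 0.0], [-0.0, -0.0, -1.0]]
contact_force: [-0.2, 0.6, -1.5]
opening: 0.221
gripper_force: 97.7
```

Call:
drive_tool(
  deltas=[
    {"dx":0,"dy":0,"dz":0.04,"wx":0,"wy":0,"wz":0},
    {"dx":0,"dy":0,"dz":0.04,"wx":0,"wy":0,"wz":0},
    {"dx":0,"dy":0,"dz":0,"wx":0,"wy":0,"wz":0},
  ],
)

```text
time_s: 10.18
position: [0.5264, -0.1591, 0.1584]
eef_rot: [[0.508, 0.862, -0.0], [0.862, -0.508, 0.0], [-0.0, -0.0, -1.0]]
contact_force: [0.4, -0.6, -0.8]
opening: 0.222
gripper_force: 97.7
```

Call:
drive_tool(
  deltas=[
    {"dx":0,"dy":0,"dz":0.04,"wx":0,"wy":0,"wz":0},
    {"dx":0,"dy":0,"dz":0.04,"wx":0,"wy":0,"wz":0},
    {"dx":0,"dy":0,"dz":0,"wx":0,"wy":0,"wz":0},
  ],
)

```text
time_s: 10.43
position: [0.5263, -0.1591, 0.1564]
eef_rot: [[0.508, 0.862, -0.0], [0.862, -0.508, 0.0], [0.0, -0.0, -1.0]]
contact_force: [0.5, -0.4, -1.1]
opening: 0.22
gripper_force: 97.7
```

Tip at about 0.094, and no touch yet.

Call:
drive_tool(
  deltas=[
    {"dx":0,"dy":0,"dz":0.03,"wx":0,"wy":0,"wz":0},
    {"dx":0,"dy":0,"dz":0.03,"wx":0,"wy":0,"wz":0},
    {"dx":0,"dy":0,"dz":0,"wx":0,"wy":0,"wz":0},
  ],
)

```text
time_s: 10.68
position: [0.5264, -0.1592, 0.1549]
eef_rot: [[0.508, 0.862, -0.0], [0.862, -0.508, 0.0], [-0.0, -0.0, -1.0]]
contact_force: [-0.1, -0.3, -2.2]
opening: 0.22
gripper_force: 97.7
```

Call:
drive_tool(
  deltas=[
    {"dx":0,"dy":0,"dz":0.03,"wx":0,"wy":0,"wz":0},
    {"dx":0,"dy":0,"dz":0.03,"wx":0,"wy":0,"wz":0},
    {"dx":0,"dy":0,"dz":0,"wx":0,"wy":0,"wz":0},
  ],
)

```text
time_s: 10.93
position: [0.5264, -0.1591, 0.1534]
eef_rot: [[0.508, 0.862, -0.0], [0.862, -0.508, 0.0], [-0.0, -0.0, -1.0]]
contact_force: [0.1, 0.1, -1.5]
opening: 0.216
gripper_force: 97.7
```

Call:
drive_tool(
  deltas=[
    {"dx":0,"dy":0,"dz":0.03,"wx":0,"wy":0,"wz":0},
    {"dx":0,"dy":0,"dz":0.03,"wx":0,"wy":0,"wz":0},
    {"dx":0,"dy":0,"dz":0,"wx":0,"wy":0,"wz":0},
  ],
)

```text
time_s: 11.18
position: [0.5264, -0.1591, 0.1519]
eef_rot: [[0.508, 0.862, -0.0], [0.862, -0.508, 0.0], [-0.0, -0.0, -1.0]]
contact_force: [-0.8, 0.0, -1.5]
opening: 0.221
gripper_force: 97.7
```

Call:
drive_tool(
  deltas=[
    {"dx":0,"dy":0,"dz":0.03,"wx":0,"wy":0,"wz":0},
    {"dx":0,"dy":0,"dz":0.01,"wx":0,"wy":0,"wz":0},
    {"dx":0,"dy":0,"dz":0,"wx":0,"wy":0,"wz":0},
  ],
)

```text
time_s: 11.43
position: [0.5265, -0.1592, 0.1514]
eef_rot: [[0.508, 0.862, 0.0], [0.862, -0.508, -0.0], [-0.0, 0.0, -1.0]]
contact_force: [-1.1, -0.5, 1.2]
opening: 0.22
gripper_force: 97.8
```

Call:
drive_tool(
  deltas=[
    {"dx":0,"dy":0,"dz":0.03,"wx":0,"wy":0,"wz":0},
    {"dx":0,"dy":0,"dz":0.01,"wx":0,"wy":0,"wz":0},
    {"dx":0,"dy":0,"dz":0,"wx":0,"wy":0,"wz":0},
  ],
)

```text
time_s: 11.68
position: [0.5266, -0.1593, 0.1504]
eef_rot: [[0.508, 0.862, 0.001], [0.862, -0.508, -0.0], [0.0, 0.001, -1.0]]
contact_force: [-1.4, 1.0, 4.2]
opening: 0.222
gripper_force: 98.1
```

Call:
drive_tool(
  deltas=[
    {"dx":0,"dy":0,"dz":0.03,"wx":0,"wy":0,"wz":0},
    {"dx":0,"dy":0,"dz":0.01,"wx":0,"wy":0,"wz":0},
    {"dx":0,"dy":0,"dz":0,"wx":0,"wy":0,"wz":0},
  ],
)

```text
time_s: 11.93
position: [0.5266, -0.1592, 0.1492]
eef_rot: [[0.508, 0.862, 0.0], [0.862, -0.508, -0.0], [0.0, 0.0, -1.0]]
contact_force: [-1.0, -0.4, 4.8]
opening: 0.217
gripper_force: 98.1
```

The button touched at TCP z of about 0.1516. I'll press to about 0.1453.

Call:
drive_tool(
  deltas=[
    {"dx":0,"dy":0,"dz":0.03,"wx":0,"wy":0,"wz":0},
    {"dx":0,"dy":0,"dz":0.03,"wx":0,"wy":0,"wz":0},
    {"dx":0,"dy":0,"dz":0.03,"wx":0,"wy":0,"wz":0},
    {"dx":0,"dy":0,"dz":0.03,"wx":0,"wy":0,"wz":0},
    {"dx":0,"dy":0,"dz":0.02,"wx":0,"wy":0,"wz":0},
    {"dx":0,"dy":0,"dz":0.01,"wx":0,"wy":0,"wz":0},
    {"dx":0,"dy":0,"dz":0,"wx":0,"wy":0,"wz":0},
    {"dx":0,"dy":0,"dz":0,"wx":0,"wy":0,"wz":0},
    {"dx":0,"dy":0,"dz":0,"wx":0,"wy":0,"wz":0},
  ],
)

```text
time_s: 12.68
position: [0.5266, -0.1592, 0.1455]
eef_rot: [[0.508, 0.862, 0.0], [0.862, -0.508, -0.0], [0.0, 0.0, -1.0]]
contact_force: [-0.3, 0.7, 5.9]
opening: 0.223
gripper_force: 98.1
```

Call:
drive_tool(
  deltas=[
    {"dx":-0.027,"dy":-0.03,"dz":0,"wx":0,"wy":0,"wz":0},
    {"dx":-0.027,"dy":-0.03,"dz":0,"wx":0,"wy":0,"wz":0},
    {"dx":-0.027,"dy":-0.03,"dz":0,"wx":0,"wy":0,"wz":0},
    {"dx":-0.027,"dy":-0.03,"dz":0,"wx":0,"wy":0,"wz":0},
    {"dx":0,"dy":0,"dz":0,"wx":0,"wy":0,"wz":0},
  ],
)

```text
time_s: 13.1
position: [0.5234, -0.16, 0.1458]
eef_rot: [[0.508, 0.862, 0.003], [0.862, -0.508, -0.0], [0.001, 0.003, -1.0]]
contact_force: [2.6, 2.0, 5.6]
opening: 0.221
gripper_force: 98.4
```

Call:
drive_tool(
  deltas=[
    {"dx":-0.027,"dy":-0.03,"dz":0,"wx":0,"wy":0,"wz":0},
    {"dx":-0.027,"dy":-0.03,"dz":0,"wx":0,"wy":0,"wz":0},
    {"dx":0,"dy":0,"dz":0,"wx":0,"wy":0,"wz":0},
  ],
)

```text
time_s: 13.35
position: [0.5214, -0.1604, 0.1458]
eef_rot: [[0.508, 0.862, 0.003], [0.862, -0.508, -0.0], [0.001, 0.003, -1.0]]
contact_force: [2.4, 2.0, 6.0]
opening: 0.22
gripper_force: 98.4
```

The slide is moving freely at about 3 N. I'll continue, adding a touch of depth.

Call:
drive_tool(
  deltas=[
    {"dx":-0.027,"dy":-0.03,"dz":0.012,"wx":0,"wy":0,"wz":0},
    {"dx":-0.041,"dy":-0.044,"dz":0,"wx":0,"wy":0,"wz":0},
    {"dx":-0.041,"dy":-0.044,"dz":0,"wx":0,"wy":0,"wz":0},
    {"dx":-0.041,"dy":-0.044,"dz":0,"wx":0,"wy":0,"wz":0},
    {"dx":-0.041,"dy":-0.044,"dz":0,"wx":0,"wy":0,"wz":0},
    {"dx":-0.041,"dy":-0.044,"dz":0,"wx":0,"wy":0,"wz":0},
    {"dx":-0.041,"dy":-0.044,"dz":0,"wx":0,"wy":0,"wz":0},
    {"dx":-0.041,"dy":-0.044,"dz":0,"wx":0,"wy":0,"wz":0},
    {"dx":-0.041,"dy":-0.044,"dz":0,"wx":0,"wy":0,"wz":0},
    {"dx":-0.041,"dy":-0.044,"dz":0,"wx":0,"wy":0,"wz":0},
  ],
)

```text
time_s: 14.18
position: [0.5073, -0.1635, 0.1455]
eef_rot: [[0.508, 0.862, 0.003], [0.862, -0.508, -0.0], [0.001, 0.003, -1.0]]
contact_force: [3.2, 1.3, 5.7]
opening: 0.224
gripper_force: 98.4
```

Call:
drive_tool(
  deltas=[
    {"dx":-0.041,"dy":-0.044,"dz":0,"wx":0,"wy":0,"wz":0},
    {"dx":-0.041,"dy":-0.044,"dz":0,"wx":0,"wy":0,"wz":0},
    {"dx":-0.041,"dy":-0.044,"dz":0,"wx":0,"wy":0,"wz":0},
    {"dx":-0.041,"dy":-0.044,"dz":0,"wx":0,"wy":0,"wz":0},
    {"dx":-0.041,"dy":-0.044,"dz":0,"wx":0,"wy":0,"wz":0},
    {"dx":-0.041,"dy":-0.044,"dz":0,"wx":0,"wy":0,"wz":0},
    {"dx":-0.041,"dy":-0.044,"dz":0,"wx":0,"wy":0,"wz":0},
    {"dx":-0.041,"dy":-0.044,"dz":0,"wx":0,"wy":0,"wz":0},
    {"dx":-0.041,"dy":-0.044,"dz":0,"wx":0,"wy":0,"wz":0},
    {"dx":-0.041,"dy":-0.044,"dz":0,"wx":0,"wy":0,"wz":0},
  ],
)

```text
time_s: 15.02
position: [0.4926, -0.1667, 0.1455]
eef_rot: [[0.508, 0.862, 0.003], [0.862, -0.508, -0.0], [0.002, 0.003, -1.0]]
contact_force: [2.6, 2.4, 5.1]
opening: 0.221
gripper_force: 98.4
```

Call:
drive_tool(
  deltas=[
    {"dx":-0.041,"dy":-0.044,"dz":0,"wx":0,"wy":0,"wz":0},
    {"dx":-0.041,"dy":-0.044,"dz":0,"wx":0,"wy":0,"wz":0},
    {"dx":-0.041,"dy":-0.044,"dz":0,"wx":0,"wy":0,"wz":0},
    {"dx":-0.041,"dy":-0.044,"dz":0,"wx":0,"wy":0,"wz":0},
    {"dx":-0.041,"dy":-0.044,"dz":0,"wx":0,"wy":0,"wz":0},
    {"dx":-0.041,"dy":-0.044,"dz":0,"wx":0,"wy":0,"wz":0},
    {"dx":-0.041,"dy":-0.044,"dz":0,"wx":0,"wy":0,"wz":0},
    {"dx":-0.041,"dy":-0.044,"dz":0,"wx":0,"wy":0,"wz":0},
    {"dx":-0.041,"dy":-0.044,"dz":0,"wx":0,"wy":0,"wz":0},
    {"dx":-0.041,"dy":-0.044,"dz":0,"wx":0,"wy":0,"wz":0},
    {"dx":-0.027,"dy":-0.03,"dz":0,"wx":0,"wy":0,"wz":0},
    {"dx":-0.027,"dy":-0.03,"dz":0,"wx":0,"wy":0,"wz":0},
    {"dx":-0.027,"dy":-0.03,"dz":0,"wx":0,"wy":0,"wz":0},
    {"dx":0,"dy":0,"dz":0,"wx":0,"wy":0,"wz":0},
    {"dx":0,"dy":0,"dz":0,"wx":0,"wy":0,"wz":0},
  ],
)

```text
time_s: 16.27
position: [0.4748, -0.1705, 0.1454]
eef_rot: [[0.508, 0.862, 0.003], [0.862, -0.508, 0.0], [0.001, 0.002, -1.0]]
contact_force: [2.0, 3.0, 5.9]
opening: 0.222
gripper_force: 98.4
```

Call:
drive_tool(
  deltas=[
    {"dx":0.034,"dy":0.037,"dz":0,"wx":0,"wy":0,"wz":0},
    {"dx":0.034,"dy":0.037,"dz":0,"wx":0,"wy":0,"wz":0},
    {"dx":0,"dy":0,"dz":-0.1,"wx":0,"wy":0,"wz":0},
    {"dx":0,"dy":0,"dz":-0.2,"wx":0,"wy":0,"wz":0},
    {"dx":0,"dy":0,"dz":-0.4,"wx":0,"wy":0,"wz":0},
    {"dx":0,"dy":0,"dz":-0.6,"wx":0,"wy":0,"wz":0},
    {"dx":0,"dy":0,"dz":-0.7,"wx":0,"wy":0,"wz":0},
    {"dx":0,"dy":0,"dz":-0.5,"wx":0,"wy":0,"wz":0},
    {"dx":0,"dy":0,"dz":-0.3,"wx":0,"wy":0,"wz":0},
    {"dx":0,"dy":0,"dz":0,"wx":0,"wy":0,"wz":0},
  ],
)

```text
time_s: 17.1
position: [0.4768, -0.1703, 0.216]
eef_rot: [[0.508, 0.862, 0.002], [0.862, -0.508, -0.001], [0.0, 0.002, -1.0]]
contact_force: [-0.5, -1.0, -2.7]
opening: 0.224
gripper_force: 97.7
```

Call:
drive_tool(
  deltas=[
    {"dx":0.4,"dy":-0.18,"dz":0,"wx":0,"wy":0,"wz":0},
    {"dx":0.9,"dy":-0.4,"dz":0,"wx":0,"wy":0,"wz":0},
    {"dx":0.9,"dy":-0.4,"dz":0,"wx":0,"wy":0,"wz":0},
    {"dx":0.9,"dy":-0.4,"dz":0,"wx":0,"wy":0,"wz":0},
    {"dx":0.9,"dy":-0.4,"dz":0,"wx":0,"wy":0,"wz":0},
    {"dx":0.9,"dy":-0.4,"dz":0,"wx":0,"wy":0,"wz":0},
    {"dx":0.9,"dy":-0.4,"dz":0,"wx":0,"wy":0,"wz":0},
    {"dx":0.9,"dy":-0.4,"dz":0,"wx":0,"wy":0,"wz":0},
    {"dx":0.9,"dy":-0.4,"dz":0,"wx":0,"wy":0,"wz":0},
    {"dx":0.9,"dy":-0.4,"dz":0,"wx":0,"wy":0,"wz":0},
    {"dx":0.9,"dy":-0.4,"dz":0,"wx":0,"wy":0,"wz":0},
    {"dx":0.9,"dy":-0.4,"dz":0,"wx":0,"wy":0,"wz":0},
    {"dx":0.7,"dy":-0.4,"dz":0,"wx":0,"wy":0,"wz":0},
    {"dx":0.4,"dy":-0.2,"dz":0,"wx":0,"wy":0,"wz":0},
    {"dx":0.2,"dy":-0.1,"dz":0,"wx":0,"wy":0,"wz":0},
    {"dx":0,"dy":0,"dz":0,"wx":0,"wy":0,"wz":0},
    {"dx":0,"dy":0,"dz":0,"wx":0,"wy":0,"wz":0},
    {"dx":0,"dy":0,"dz":0,"wx":0,"wy":0,"wz":0},
  ],
)

```text
time_s: 18.6
position: [0.5099, 0.1459, 0.2148]
eef_rot: [[0.509, 0.861, -0.0], [0.861, -0.509, -0.0], [-0.0, -0.0, -1.0]]
contact_force: [-0.2, -0.6, -1.9]
opening: 0.22
gripper_force: 97.7
```

```bash
python3 - <<'E'
from h import *
s=robot.state(); p=s['position'];R=s['eef_rot']; print(s['time_s'],p,R.round(4).tolist(),s['contact_force'])
d=np.array([.512,.1477,.0665])-p; print('units',(R.T@d/.025).round(3))
t=snap('top','top6'); w=snap('wrist','w6')
cv2.imwrite('pics/c6.png',np.hstack([cv2.resize(t[150:310,270:410],None,fx=2.5,fy=2.5,interpolation=2),cv2.resize(w[100:300,150:350],None,fx=2,fy=2)])[:,:,::-1])
E
```

```text
18.6 [0.50989777 0.14591537 0.2148367 ] [[0.5085, 0.861, -0.0004], [0.861, -0.5085, -0.0003], [-0.0004, -0.0002, -1.0]] [-0.24102054 -0.57681548 -1.94910997]
units [0.107 0.037 5.933]
```

View pics/c6.png

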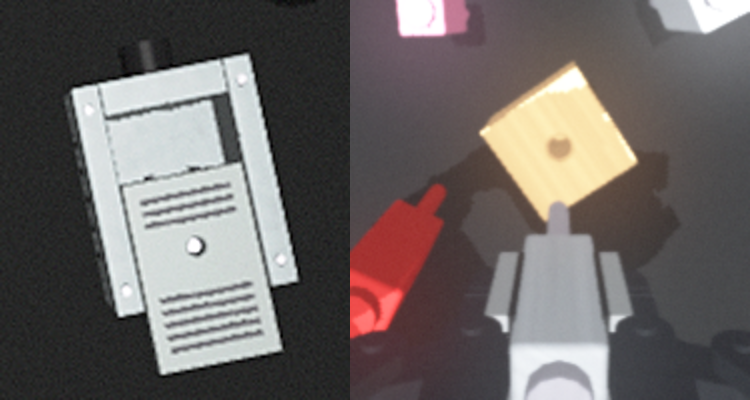

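The slide is clearly out, with its recess now at top px of about (348.1,247.7). The hole is at wrist px of about (254.3,173.8). I'll check both numerically.

```bash
python3 - <<'E'
from h import *
a=onz('top',[(342.7,223.4),(348.1,247.7)],.105); print(np.linalg.norm(a[1]-a[0]))
print('hole',onz('wrist',[(254.3,173.8)],.054), robot.state()['position'])
E
```

```text
0.05067518267408062
hole [[0.51118713 0.14706363 0.054     ]] [0.50996793 0.14592399 0.21503415]
```

Call:
drive_tool(
  deltas=[
    {"dx":0.095,"dy":0.03,"dz":0.3,"wx":0,"wy":0,"wz":0},
    {"dx":0,"dy":0,"dz":0.8,"wx":0,"wy":0,"wz":0},
    {"dx":0,"dy":0,"dz":0.9,"wx":0,"wy":0,"wz":0},
    {"dx":0,"dy":0,"dz":0.9,"wx":0,"wy":0,"wz":0},
    {"dx":0,"dy":0,"dz":0.6,"wx":0,"wy":0,"wz":0},
    {"dx":0,"dy":0,"dz":0.25,"wx":0,"wy":0,"wz":0},
    {"dx":0,"dy":0,"dz":0,"wx":0,"wy":0,"wz":0},
    {"dx":0,"dy":0,"dz":0,"wx":0,"wy":0,"wz":0},
    {"dx":0,"dy":0,"dz":0,"wx":0,"wy":0,"wz":0},
  ],
)

```text
time_s: 19.45
position: [0.5124, 0.1484, 0.1223]
eef_rot: [[0.508, 0.862, 0.002], [0.862, -0.508, 0.0], [0.001, 0.002, -1.0]]
contact_force: [0.1, 0.2, -1.5]
opening: 0.222
gripper_force: 97.7
```

Call:
drive_tool(
  deltas=[
    {"dx":0,"dy":0,"dz":0.06,"wx":0,"wy":0,"wz":0},
    {"dx":0,"dy":0,"dz":0.06,"wx":0,"wy":0,"wz":0},
    {"dx":0,"dy":0,"dz":0.06,"wx":0,"wy":0,"wz":0},
    {"dx":0,"dy":0,"dz":0.06,"wx":0,"wy":0,"wz":0},
    {"dx":0,"dy":0,"dz":0,"wx":0,"wy":0,"wz":0},
    {"dx":0,"dy":0,"dz":0,"wx":0,"wy":0,"wz":0},
  ],
)

```text
time_s: 19.95
position: [0.5117, 0.1485, 0.1152]
eef_rot: [[0.508, 0.862, -0.0], [0.862, -0.508, 0.0], [-0.0, -0.0, -1.0]]
contact_force: [0.6, -0.6, -1.1]
opening: 0.221
gripper_force: 97.7
```

Call:
drive_tool(
  deltas=[
    {"dx":-0.035,"dy":0.02,"dz":0,"wx":0,"wy":0,"wz":0},
    {"dx":0,"dy":0,"dz":0.1,"wx":0,"wy":0,"wz":0},
    {"dx":0,"dy":0,"dz":0.1,"wx":0,"wy":0,"wz":0},
    {"dx":0,"dy":0,"dz":0.1,"wx":0,"wy":0,"wz":0},
    {"dx":0,"dy":0,"dz":0,"wx":0,"wy":0,"wz":0},
    {"dx":0,"dy":0,"dz":0,"wx":0,"wy":0,"wz":0},
  ],
)

```text
time_s: 20.45
position: [0.5116, 0.1474, 0.1076]
eef_rot: [[0.508, 0.862, -0.001], [0.862, -0.508, -0.0], [-0.0, -0.0, -1.0]]
contact_force: [0.0, -0.0, -1.1]
opening: 0.22
gripper_force: 97.7
```

Call:
drive_tool(
  deltas=[
    {"dx":0,"dy":0,"dz":0.2,"wx":0,"wy":0,"wz":0},
    {"dx":0,"dy":0,"dz":0.3,"wx":0,"wy":0,"wz":0},
    {"dx":0,"dy":0,"dz":0.3,"wx":0,"wy":0,"wz":0},
    {"dx":0,"dy":0,"dz":0.3,"wx":0,"wy":0,"wz":0},
    {"dx":0,"dy":0,"dz":0.2,"wx":0,"wy":0,"wz":0},
    {"dx":0,"dy":0,"dz":0.1,"wx":0,"wy":0,"wz":0},
    {"dx":0,"dy":0,"dz":0,"wx":0,"wy":0,"wz":0},
    {"dx":0,"dy":0,"dz":0,"wx":0,"wy":0,"wz":0},
    {"dx":0,"dy":0,"dz":0,"wx":0,"wy":0,"wz":0},
  ],
)

```text
time_s: 21.2
position: [0.5119, 0.1475, 0.073]
eef_rot: [[0.508, 0.862, 0.001], [0.862, -0.508, 0.0], [0.0, 0.0, -1.0]]
contact_force: [-0.1, -0.5, -2.2]
opening: 0.218
gripper_force: 97.7
```

Inserted cleanly. The last 6 mm follow slowly, then release.

Call:
drive_tool(
  deltas=[
    {"dx":0,"dy":0,"dz":0.08,"wx":0,"wy":0,"wz":0},
    {"dx":0,"dy":0,"dz":0.06,"wx":0,"wy":0,"wz":0},
    {"dx":0,"dy":0,"dz":0.04,"wx":0,"wy":0,"wz":0},
    {"dx":0,"dy":0,"dz":0.04,"wx":0,"wy":0,"wz":0},
    {"dx":0,"dy":0,"dz":0.02,"wx":0,"wy":0,"wz":0},
    {"dx":0,"dy":0,"dz":0,"wx":0,"wy":0,"wz":0},
    {"dx":0,"dy":0,"dz":0,"wx":0,"wy":0,"wz":0},
  ],
)

```text
time_s: 21.78
position: [0.5117, 0.1474, 0.0668]
eef_rot: [[0.508, 0.862, 0.0], [0.862, -0.508, 0.0], [0.0, 0.0, -1.0]]
contact_force: [-0.4, 0.2, -2.0]
opening: 0.219
gripper_force: 98.0
```

Call:
drive_tool(
  deltas=[
    {"dx":0,"dy":0,"dz":0,"wx":0,"wy":0,"wz":0},
    {"dx":0,"dy":0,"dz":0,"wx":0,"wy":0,"wz":0},
    {"dx":0,"dy":0,"dz":0,"wx":0,"wy":0,"wz":0},
    {"dx":0,"dy":0,"dz":0,"wx":0,"wy":0,"wz":0},
    {"dx":0,"dy":0,"dz":0,"wx":0,"wy":0,"wz":0},
    {"dx":0,"dy":0,"dz":0,"wx":0,"wy":0,"wz":0},
    {"dx":0,"dy":0,"dz":0,"wx":0,"wy":0,"wz":0},
    {"dx":0,"dy":0,"dz":0,"wx":0,"wy":0,"wz":0},
    {"dx":0,"dy":0,"dz":0,"wx":0,"wy":0,"wz":0},
    {"dx":0,"dy":0,"dz":0,"wx":0,"wy":0,"wz":0},
    {"dx":0,"dy":0,"dz":0,"wx":0,"wy":0,"wz":0},
    {"dx":0,"dy":0,"dz":0,"wx":0,"wy":0,"wz":0},
  ],
  gripper=1,
)

```text
time_s: 22.78
position: [0.5117, 0.1474, 0.0668]
eef_rot: [[0.508, 0.862, -0.0], [0.862, -0.508, 0.0], [-0.0, -0.0, -1.0]]
contact_force: [-0.4, -0.9, 0.9]
opening: 1.002
gripper_force: 0.0
```

Call:
drive_tool(
  deltas=[
    {"dx":0,"dy":0,"dz":-0.2,"wx":0,"wy":0,"wz":0},
    {"dx":0,"dy":0,"dz":-0.6,"wx":0,"wy":0,"wz":0},
    {"dx":0,"dy":0,"dz":-0.9,"wx":0,"wy":0,"wz":0},
    {"dx":0,"dy":0,"dz":-0.9,"wx":0,"wy":0,"wz":0},
    {"dx":0,"dy":0,"dz":-0.9,"wx":0,"wy":0,"wz":0},
    {"dx":0,"dy":0,"dz":-0.9,"wx":0,"wy":0,"wz":0},
    {"dx":0,"dy":0,"dz":-0.7,"wx":0,"wy":0,"wz":0},
    {"dx":0,"dy":0,"dz":-0.3,"wx":0,"wy":0,"wz":0},
    {"dx":0,"dy":0,"dz":0,"wx":0,"wy":0,"wz":0},
    {"dx":0,"dy":0,"dz":0,"wx":0,"wy":0,"wz":0},
    {"dx":0,"dy":0,"dz":0,"wx":0,"wy":0,"wz":0},
  ],
)

```text
time_s: 23.7
position: [0.5112, 0.1474, 0.2005]
eef_rot: [[0.508, 0.862, -0.002], [0.862, -0.508, -0.0], [-0.001, -0.002, -1.0]]
contact_force: [0.4, -0.2, -0.1]
opening: 1.005
gripper_force: 0.0
```

```bash
python3 - <<'E'
from h import *
s=robot.state(); print(s['time_s'],s['position'],s['opening'],s['contact_force'])
im=snap('wrist','w7'); hsv=cv2.cvtColor(np.ascontiguousarray(im),cv2.COLOR_RGB2HSV)
# bright grey handle top: mask near its predicted place
p=proj('wrist',[.5117,.1475,.114])[0].astype(int); print(p)
x0,y0=p[0]-40,p[1]-40; c=hsv[y0:y0+80,x0:x0+80]
m=((c[...,1]<35)&(c[...,2]>150)).astype(np.uint8)
k=max(cv2.findContours(m,0,2)[0],key=cv2.contourArea); r=cv2.minAreaRect(k); ctr=np.array(r[0])+[x0,y0]
print(r,ctr,onz('wrist',[ctr],.114))
E
```

```text
23.7 [0.51120091 0.14738717 0.20052167] 1.0047666481322421 [ 0.42681909 -0.2020533  -0.05482341]
[254 194]
((41.0, 34.0), (34.0, 22.0), 90.0) [255. 188.] [[0.51496372 0.15206285 0.114     ]]
```

The mask is 22 px wide and includes the handle's side face. Its lower 22 px is the top face, centred at about (255,194) as predicted, so the tool stands seated and upright.

```bash
python3 -c "
from rig import robot
print(robot.sign_off())"
```

```text
the job is handed in; nothing more can be done
None
```

The job is handed in at about 24 s of the 64 s allowed: the slide was pushed about 50 mm of its 55 mm travel with the button held, the pin tool stands back in its block, and the gripper is open and clear of it (the judge returned no verdict).

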